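# Slide a loaf tin between two posts onto the warming plate

## Task

Push the dark lidded loaf tin along the counter, lengthwise through the narrow gap between the two short metal posts, onto the white warming plate until its leading end is right up against the stop bar at the far end, sitting straight. Only push it with the fingers: do not lift, carry or tip it. Leave the glass shaker, the white cup and the ring cutter where they stand.

Things in the scene. Friction and masses are not known exactly. Their poses are not given: they have to be found in the camera images.
- tin_center (a point): Centre of the loose loaf tin, a closed dark steel box with a flat lid: 80 mm wide (its x), 140 mm long (its y), 50 mm high, about 0.45 kg (varies by a third). This point is 25 mm above its underside; axes are the tin's. Its two ends are alike. It starts on the counter to the left (+y) of the posts, turned up to 0.6 rad from the station's line.
- tin: The same tin: origin at the centre of its underside, same axes (x across the width, y along the length).
- station: Fixed warming station, turned up to 0.2 rad. Origin on the counter midway between two round posts (30 mm diameter, 40 mm high) centred at x = +59 and -59 mm, y = 0 of its frame: clear gap 88 mm, so 4 mm beside the tin each side. The tin goes through towards its -y. White plate flush with the counter at y = -22 to -160 mm, then the stop bar. Tin home: centre at x = 0, y = -90 mm, rear end at y = -20 mm.
- stop_face (a point): Middle of the stop bar's face towards the posts, at x = 0, y = -160 mm of the station, 12.5 mm above the counter; axes as the station's. The fixed metal bar is 110 mm long along x, 14 mm thick, 25 mm high.
- shaker: Bystander: loose glass shaker jar with a metal cap, 52 mm in diameter, 85 mm high, beyond the posts as seen from the robot. Origin at the centre of its underside.
- cup: Bystander: loose open white china cup, 72 mm in diameter at the rim, 65 mm high, at the far right. Origin at the centre of its underside.
- cutter: Bystander: loose metal ring cutter, 70 mm in diameter, 35 mm high, on the robot's side of the station. Origin at the centre of its underside.
Things that resemble listed ones, but are neither listed nor needed, are in the scene too. Several things look just like the tin: the one meant starts farthest to the robot's right.

How it is judged:
On the way:
1. the tin is in the gap between the posts, lengthwise, on the counter (x of tin_center in the frame of station between -0.012 and 0.012 m and y of tin_center in the frame of station between -0.04 and 0.04 m and angle between the y axis of tin and the y axis of station, either way round below 0.2 rad and height (world z) of tin below 0.006 m), for 0.05 s.
At the end, for the whole second after the job is handed in: The tin lies flat on the counter at rest beyond the posts, its leading end within 7 mm of the stop bar's face, its centre within 30 mm of the station's centre line and its length within 0.12 rad of that line (y of tin_center in the frame of station between -0.095 and -0.083 m and x of tin_center in the frame of station between -0.03 and 0.03 m and angle between the y axis of tin and the y axis of station, either way round below 0.12 rad and height (world z) of tin below 0.006 m and angle between tin's own z axis and vertical below 0.05 rad and linear speed of tin below 0.01 m/s); the robot touches nothing.
It fails at once if the tin is lifted more than 12 mm off the counter (height (world z) of tin above 0.012 m).
It fails at once if the tin is tipped more than 0.15 rad (angle between tin's own z axis and vertical above 0.15 rad).
It fails at once if the shaker is moved more than 20 mm (distance of shaker from where it was at the start of the episode above 0.02 m).
It fails at once if the cup is moved more than 20 mm (distance of cup from where it was at the start of the episode above 0.02 m).
It fails at once if the cutter is moved more than 20 mm (distance of cutter from where it was at the start of the episode above 0.02 m).
It also fails if it takes over 72 s, if anything falls off the work surface, if the arm or the gripper's body presses on something with over 40 N, if the wrist force passes 120 N, or if a joint passes its speed limit or range.

## Robot

A 6-joint arm with a two-finger parallel gripper is mounted at the origin on the work surface. World frame = base frame: x ahead of the robot, y to its left, z up, the work surface at z = 0. Lengths are in m, angles in rad, forces in N, time in s.
With the tool pointing down it reaches from about 0.325 to 0.775 m from the base axis. Payload 5.5 kg.
Tool frame: the origin (TCP) lies on the mounting face of the last link; the fingertips stand ahead of it and the grasp point (between the pads) lies 163 mm ahead of it (env.finger_overhang is the z of the fingertips in the tool frame, in m); z points along the fingers, y is the direction in which the jaws open and shut (so a half turn about z gives the same grasp; the last joint's range is limited). The gripper opens to 88 mm and grips with 3 to 60 N. Pads are 20 mm wide; open, the fingers measure 115 mm over their backs; the gripper's body (75 mm by 178 mm) begins 61 mm behind the grasp point.
Start: joints at [-1.337, 0.091, 1.231, -0, 1.82, -0.057], TCP at [0.172, -0.575, 0.405] pointing down, gripper open.
Joint ranges: [-2.87, 2.87], [-0.86, 2.18], [0.17, 2.46], [-1.51, 4.65], [0.06, 2.69], [-2.65, 2.65]. Speed limits (rad/s): [2.57, 2.57, 3.01, 3.14, 3.14, 3.14].

## Interface

Orientations are given as a unit quaternion [x, y, z, w].
In Python, from bench import env, vision, ticket gives the robot as it stands. The module is installed in compiled form; this text tells all that it offers.
- The arm moves only by the tool apply_moves, never from a script. Its argument "commands" is a list of rows, each an object of numbers: "tx", "ty", "tz": the shift along the tool's x, y, z in m; "yaw": the turn about the tool's z in rad. A call has exactly 10 rows; each row is the pose to reach, as a shift and turn from the pose commanded when the call began, along the tool's axes at that moment; what a row does not reach only later rows make up. A row lasts 1/10 s, in which the tool goes at most 50 mm and 8.59 degrees, less where a joint would pass 70% of its speed; a pose out of reach is approached as far as the arm can. A call with a gripper value outside its range is refused whole. "hand" is the finger opening in m, from 0 to 0.0878, set as the call begins (left out, the last holds). The fingers move at their own pace and stop on an object; the grip force is fixed at half the most. Time passes only in rows, so rows that repeat a pose let the fingers close, or fill a call up. It gives the time, the measured TCP pose, the force and the opening at its end, in the units of the state.
- env.sense(): the state, without advancing time (a new reading comes with each control period).
- vision.camera(name): name is "scene" or "top" or "wrist"; returns the picture (480x640x3 uint8, red, green, blue); there is no depth.
- vision.camera_info(name): a dict with "fx", "fy", "cx", "cy" (pixels), "rvec" (rotation vector, rad) and "tvec" (3), from world to camera coordinates, as OpenCV has them; the wrist camera has in their place "mount" (4x4, takes a point from camera to tool coordinates, whose origin is the TCP and whose axes are the flange's). Camera axes: x right, y down, z forward; pixel columns grow to the right and rows downward; lengths in m; the calibration is good to about 2 mm. A picture is of the moment at which its call begins: read the wrist's pose just before it. camera_info takes no time and is no camera call.
- ticket.job_done(): hands the job in, once; it reports no verdict.
The state is a dict: "time": time; "joints": joint angles; "qvel": joint speeds; "joint_torque": joint torques, N m; "position": TCP position; "tool_rot": TCP orientation; "wrist_force": force on the tool from outside, world axes, zero at the start; "moment": the same for the moment, N m; "width": finger opening in m.
Only numpy, scipy, OpenCV 4.12 (cv2) and the standard library are available. Lean on these libraries where they do the work, as an engineer would, in place of code of your own. Each camera call takes 0.05 s, during which the arm holds its last target. There are 200 camera calls.

## Working session

There is one attempt and no reset: what is moved stays moved. The work goes in short steps, Python scripts to look and compute and a tool call to move; the robot and the scene stay as the last step left them, time stands still between calls to the robot, and variables do not carry over. Pictures are saved under pics/ and viewed, about 8 in all and at most 12, crops included, and the job is handed in when it is done.

Besides the shell and the picture viewer there is one more tool, called after "Emit:" as name([rows], argument=value, ...), one row to a line, values as JSON. apply_moves: Moves the arm, as the interface text tells. Its arguments: {"type":"object","properties":{"commands":{"type":"array"},"hand":{"type":"number"}},"required":["commands"]}

```bash
mkdir -p pics
python3 - <<'E'
from bench import env, vision
import cv2
s=env.sense();print({k:s[k] for k in('time','position','tool_rot','wrist_force','width')},env.finger_overhang)
for n in('top','scene'):
    cv2.imwrite(f'pics/{n}0.png',vision.camera(n)[...,::-1]);print(vision.camera_info(n))
print(vision.camera_info('wrist'))
E
```

```text
{'time': 0.0, 'position': array([ 0.17202554, -0.57486653,  0.40351196]), 'tool_rot': array([ 9.89448966e-01,  1.44878643e-01, -7.50342994e-05, -9.57227593e-04]), 'wrist_force': array([0.03298804, 0.1021904 , 0.29696831]), 'width': 0.0876321655992439} 0.182
{'fx': 434.64728228482664, 'fy': 434.64728228482664, 'cx': 324.6380286208312, 'cy': 235.68600256536453, 'rvec': array([ 2.18277003, -2.12966485,  0.07203546]), 'tvec': array([0.09092612, 0.56003526, 0.95740935])}
{'fx': 594.2239505835905, 'fy': 594.2239505835905, 'cx': 315.87484518613695, 'cy': 232.81647042830753, 'rvec': array([ 1.52901897,  2.24216364, -0.70236818]), 'tvec': array([ 0.13413552, -0.43428019,  1.7820329 ])}
{'fx': 358.977942909112, 'fy': 358.977942909112, 'cx': 317.84491135476964, 'cy': 241.33070077529334, 'mount': array([[-1.05306444e-04, -9.55227799e-01, -2.95871325e-01,
         8.21743584e-02],
       [ 9.99999892e-01, -2.34590643e-04,  4.01461923e-04,
         2.72754582e-04],
       [-4.52896233e-04, -2.95871250e-01,  9.55227721e-01,
         1.95720847e-02],
       [ 0.00000000e+00,  0.00000000e+00,  0.00000000e+00,
         1.00000000e+00]])}
```

View pics/top0.png

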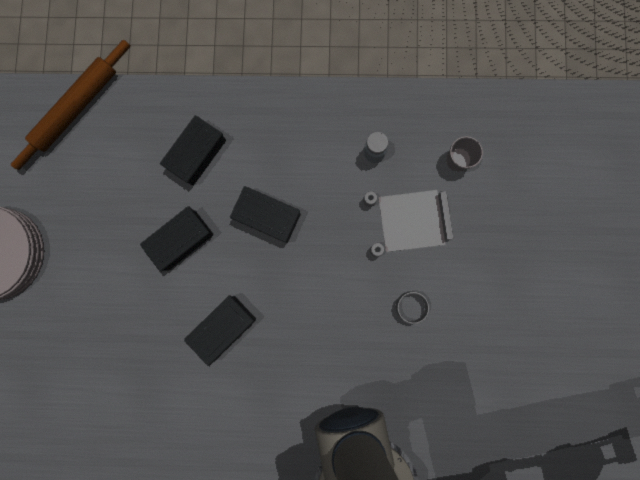

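View pics/scene0.png

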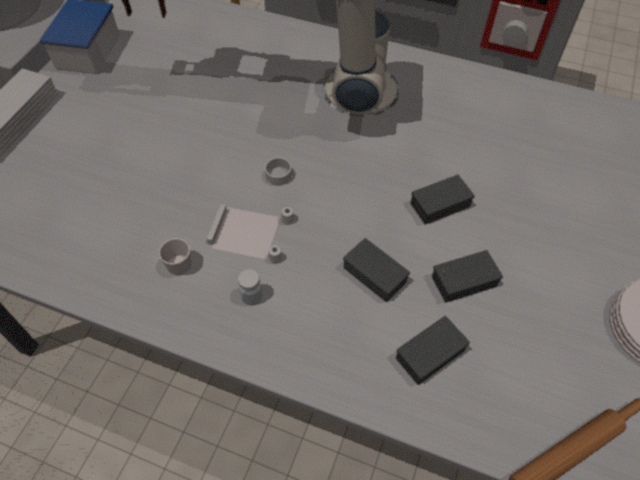

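The top view shows the target tin at about (265,215), the posts at (371,198) and (378,250), the plate at about (412,220) and the stop bar at (446,216). The shaker is at (377,145), the cup at (466,154) and the cutter at (413,308). The scene view agrees with this layout.

```bash
cat > h.py <<'E'
import numpy as np, cv2
from bench import env, vision
from scipy.spatial.transform import Rotation as R
def cam(n, s=None):
    i=vision.camera_info(n); K=np.array([[i['fx'],0,i['cx']],[0,i['fy'],i['cy']],[0,0,1]])
    if n=='wrist':
        M=np.array(i['mount']); Rt=R.from_quat(s['tool_rot']).as_matrix()
        return K, Rt@M[:3,:3], Rt@M[:3,3]+s['position']
    Rm=cv2.Rodrigues(np.array(i['rvec']))[0]
    return K, Rm.T, -Rm.T@np.array(i['tvec'])
def ray(c,uv,z):
    K,Rw,C=c; uv=np.atleast_2d(np.asarray(uv,float)); d=(Rw@np.linalg.inv(K)@np.c_[uv,np.ones(len(uv))].T).T
    return C+d*((z-C[2])/d[:,2])[:,None]
def proj(c,P):
    K,Rw,C=c; p=(K@Rw.T@(np.atleast_2d(P)-C).T).T
    return p[:,:2]/p[:,2:]
E
python3 - <<'E'
from h import *
im=cv2.imread('pics/top0.png');c=cam('top');print(c[2])
cv2.imwrite('pics/crop.png',np.hstack([cv2.resize(im[175:255,220:310],None,fx=4.4,fy=4.4,interpolation=cv2.INTER_CUBIC)*1,cv2.resize(im[175:255,365:455],None,fx=4.4,fy=4.4,interpolation=cv2.INTER_CUBIC)]))
g=cv2.cvtColor(im,cv2.COLOR_BGR2GRAY)
print(g[195:240:4,225:310:5])
print(g[190:206,362:380]);print(g[242:258,369:387])
E
```

```text
[0.46167945 0.07289687 1.00998903]
[[86 86 87 39 39 34 35 38 39 75 88 87 86 87 87 90 86]
 [88 91 89 39 36 36 37 36 39 36 44 76 89 86 85 89 86]
 [86 85 72 36 38 37 36 38 39 38 39 40 58 75 87 88 88]
 [87 84 36 36 35 38 36 34 38 40 37 38 42 40 68 77 85]
 [85 86 38 39 37 37 36 37 40 36 37 41 37 40 42 66 72]
 [85 55 33 34 37 37 36 39 38 41 39 38 39 39 37 49 73]
 [85 83 29 37 36 36 39 35 36 36 39 38 38 40 36 74 83]
 [85 52 44 42 34 37 37 42 37 38 39 40 41 40 22 72 85]
 [84 86 49 43 45 34 37 38 36 41 39 37 44 41 62 73 85]
 [86 85 88 86 49 47 49 29 39 39 38 40 41 29 71 84 86]
 [89 85 87 85 85 80 45 44 48 30 41 40 43 24 71 85 86]
 [88 84 85 85 86 87 86 75 46 45 45 35 37 71 74 87 88]]
[[ 89  90  89  87  89  89  88  92  89  92  89  90  89  90  92  87  90  88]
 [ 88  90  86  89  91  90  85  94  99 100  96  85  87  87  88  89  88  88]
 [ 91  87  90  89  90 101 105 109 111 114 112 107  95  90  89  88  88  87]
 [ 88  87  86  83 101 112 113 116 117 118 116 113 109  94  83  79  84  87]
 [ 85  84  86  94 111 117 113 115 104 102 110 115 116 109  82  77  78  85]
 [ 88  86  89 107 116 115 102  78  66  64
[... 1285 characters left out ...]
107 117 113  84  86 102]
 [ 52  47  81 111 117  94  59  48  49  46  49  73 108 118 113  80  90 104]
 [ 49  48  75 111 118 107  68  49  48  46  52  81 110 116 114  80  86 103]
 [ 47  47  70 107 119 116  80  58  55  56  71 102 119 116 102  78  79  95]
 [ 50  43  54  84 111 115 109 103 101 102 103 113 116 113  86  76  79  88]
 [ 52  46  42  60 100 114 117 118 114 115 117 118 113  98  77  74  82  85]
 [ 50  49  46  48  70  92 110 112 114 117 114 108  95  81  77  80  84  85]
 [ 52  51  50  44  48  56  74  89  94  97  88  80  78  81  83  85  87  87]
 [ 51  48  52  51  46  45  49  56  62  64  75  79  83  85  83  84  85  85]
 [ 52  48  49  51  51  49  50  50  57  74  83  86  87  86  85  84  86  86]]
```

View pics/crop.png

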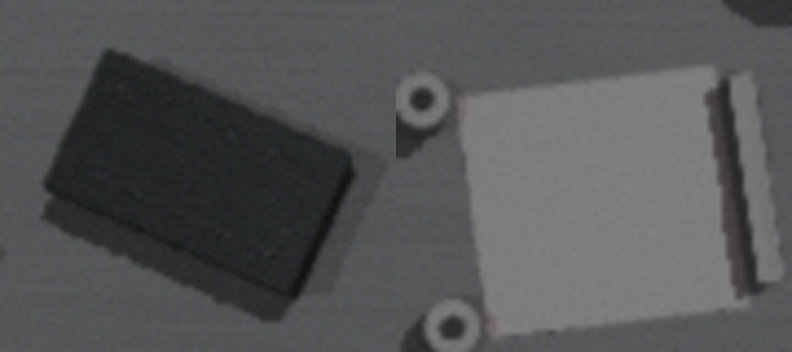

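```bash
cat >> h.py <<'E'
def station(im,c):
    # posts' tops near predicted px, from ring brightness
    g=cv2.GaussianBlur(cv2.cvtColor(im,cv2.COLOR_BGR2GRAY),(3,3),0); P=[]
    for (u,v) in ((371,198),(378,250)):
        w=np.zeros_like(g); cv2.circle(w,(u,v),9,1,-1)
        m=((g>97)&(w>0)&(np.arange(g.shape[1])[None]<u+8)).astype(np.uint8)
        cs=max(cv2.findContours(m,0,2)[0],key=cv2.contourArea); (x,y),r=cv2.minEnclosingCircle(cs)
        P.append(ray(c,(x,y),.04)[0])
    P=np.array(P); return P
def tin_rect(im,c,thr,win):
    g=cv2.medianBlur(cv2.cvtColor(im,cv2.COLOR_BGR2GRAY),3); x0,x1,y0,y1=win
    m=np.zeros_like(g); m[y0:y1,x0:x1]=(g[y0:y1,x0:x1]<thr)&(g[y0:y1,x0:x1]>0)
    m=cv2.morphologyEx(m,cv2.MORPH_OPEN,np.ones((5,5),np.uint8))
    cs=max(cv2.findContours(m,0,2)[0],key=cv2.contourArea)[:,0]
    W=ray(c,cs,.05)[:,:2]; return cv2.minAreaRect((W*1000).astype(np.float32)),cs
E
python3 - <<'E'
from h import *
im=cv2.imread('pics/top0.png');c=cam('top')
P=station(im,c);print(P,np.linalg.norm(P[0]-P[1]))
xs=P[0]-P[1]; o=P.mean(0); a=np.arctan2(xs[1],xs[0]); print('station',o,'yaw',a)
for t in(41,43): print(tin_rect(im,c,t,(222,308,180,250))[0])
L=np.array([(110,50),(352,157),(292,297),(45,187)])/4.4+[220,175]
W=ray(c,L-.4,.05);print(W.mean(0),[np.linalg.norm(W[i]-W[(i+1)%4]) for i in range(4)],np.arctan2(*(W[0]-W[1]+W[3]-W[2])[:2]))
B=ray(c,(np.array([(731,75),(758,282)])-[396,0])/4.4+[365,175],.025);print('bar face top',B, np.linalg.norm(B[0]-B[1]))
for n,p in dict(shaker=(377,139),cup=(466,154),cutter=(413,308)).items(): print(n,ray(c,p,{'shaker':.085,'cup':.065,'cutter':.035}[n])[0])
E
```

```text
[[ 0.64731607  0.00297653  0.04      ]
 [ 0.53057916 -0.01426361  0.04      ]] 0.11800308164130588
station [ 0.58894762 -0.00564354  0.04      ] yaw 0.1466238883071933
((600.2377319335938, 238.20709228515625), (141.77049255371094, 80.05358123779297), 67.9220962524414)
((599.74755859375, 238.33404541015625), (142.088623046875, 81.05960083007812), 67.90789794921875)
[0.60182591 0.23920271 0.05      ] [np.float64(0.13681794174581813), np.float64(0.07738807710512184), np.float64(0.13894294301278756), np.float64(0.07774086755806635)] 0.3949618933263406
bar face top [[ 0.66421988 -0.15851918  0.025     ]
 [ 0.55669788 -0.17226368  0.025     ]] 0.1083969123963408
shaker [ 0.76643962 -0.00573821  0.085     ]
cup [ 0.74224323 -0.203518    0.065     ]
cutter [ 0.40134025 -0.09460194  0.035     ]
```

Station at (0.589, −0.006), yaw 0.147. The post spacing of 118.0 mm matches, and the bar face is where it should be. Tin at (0.600, 0.2385), length direction 67.9°, measured 141×80 mm. In the station frame that puts the tin at x≈+46 mm, y≈+240 mm, turned −0.53 rad.

The plan is to part-close the fingers, set both against the tin's rear end, push straight, follow an arc onto the station line, then push straight in.

Emit:
apply_moves([
  {"tx": 0.32,"ty": -0.33},
  {"tx": 0.32,"ty": -0.33},
  {"tx": 0.32,"ty": -0.33},
  {"tx": 0.32,"ty": -0.33},
  {"tx": 0.32,"ty": -0.33},
  {"tx": 0.32,"ty": -0.33},
  {"tx": 0.32,"ty": -0.33},
  {"tx": 0.32,"ty": -0.33},
  {"tx": 0.32,"ty": -0.33},
  {"tx": 0.32,"ty": -0.33},
], hand=0.04)

```text
invalid input
```

Emit:
apply_moves([
  {"tx": 0.32,"ty": -0.33},
  {"tx": 0.32,"ty": -0.33},
  {"tx": 0.32,"ty": -0.33},
  {"tx": 0.32,"ty": -0.33},
  {"tx": 0.32,"ty": -0.33},
  {"tx": 0.32,"ty": -0.33},
  {"tx": 0.32,"ty": -0.33},
  {"tx": 0.32,"ty": -0.33},
  {"tx": 0.32,"ty": -0.33},
  {"tx": 0.32,"ty": -0.33},
])

```text
invalid input
```

Emit:
apply_moves([
  {"tx": 0.073,"ty": -0.081,"yaw": -0.894},
  {"tx": 0.073,"ty": -0.081,"yaw": -0.894},
  {"tx": 0.073,"ty": -0.081,"yaw": -0.894},
  {"tx": 0.073,"ty": -0.081,"tz": 0.08,"yaw": -0.894},
  {"tx": 0.073,"ty": -0.081,"tz": 0.08,"yaw": -0.894},
  {"tx": 0.073,"ty": -0.081,"tz": 0.08,"yaw": -0.894},
  {"tx": 0.073,"ty": -0.081,"tz": 0.08,"yaw": -0.894},
  {"tx": 0.073,"ty": -0.081,"tz": 0.08,"yaw": -0.894},
  {"tx": 0.073,"ty": -0.081,"tz": 0.08,"yaw": -0.894},
  {"tx": 0.073,"ty": -0.081,"tz": 0.08,"yaw": -0.894},
])

```text
invalid input
```

All three calls were refused, probably because each row needs all four numbers. I'll test that with one call.

Emit:
apply_moves([
  {"tx": 0.32,"ty": -0.33,"tz": 0,"yaw": 0},
  {"tx": 0.32,"ty": -0.33,"tz": 0,"yaw": 0},
  {"tx": 0.32,"ty": -0.33,"tz": 0,"yaw": 0},
  {"tx": 0.32,"ty": -0.33,"tz": 0,"yaw": 0},
  {"tx": 0.32,"ty": -0.33,"tz": 0,"yaw": 0},
  {"tx": 0.32,"ty": -0.33,"tz": 0,"yaw": 0},
  {"tx": 0.32,"ty": -0.33,"tz": 0,"yaw": 0},
  {"tx": 0.32,"ty": -0.33,"tz": 0,"yaw": 0},
  {"tx": 0.32,"ty": -0.33,"tz": 0,"yaw": 0},
  {"tx": 0.32,"ty": -0.33,"tz": 0,"yaw": 0},
], hand=0.04)

```text
time: 1.1
position: [0.3852, -0.1631, 0.4045]
tool_rot: [0.989, 0.148, 0.0, -0.001]
wrist_force: [-0.2, -0.5, 0.1]
width: 0.0401
```

Emit:
apply_moves([
  {"tx": 0.32,"ty": -0.33,"tz": 0,"yaw": 0},
  {"tx": 0.32,"ty": -0.33,"tz": 0,"yaw": 0},
  {"tx": 0.32,"ty": -0.33,"tz": 0,"yaw": 0},
  {"tx": 0.32,"ty": -0.33,"tz": 0,"yaw": 0},
  {"tx": 0.32,"ty": -0.33,"tz": 0,"yaw": 0},
  {"tx": 0.32,"ty": -0.33,"tz": 0,"yaw": 0},
  {"tx": 0.32,"ty": -0.33,"tz": 0,"yaw": 0},
  {"tx": 0.32,"ty": -0.33,"tz": 0,"yaw": 0},
  {"tx": 0.32,"ty": -0.33,"tz": 0,"yaw": 0},
  {"tx": 0.32,"ty": -0.33,"tz": 0,"yaw": 0},
])

```text
time: 2.1
position: [0.5976, 0.2444, 0.4009]
tool_rot: [0.989, 0.147, -0.002, -0.0]
wrist_force: [-0.4, 0.3, -0.1]
width: 0.0401
```

Emit:
apply_moves([
  {"tx": 0.073,"ty": -0.081,"tz": 0,"yaw": -0.894},
  {"tx": 0.073,"ty": -0.081,"tz": 0,"yaw": -0.894},
  {"tx": 0.073,"ty": -0.081,"tz": 0,"yaw": -0.894},
  {"tx": 0.073,"ty": -0.081,"tz": 0.08,"yaw": -0.894},
  {"tx": 0.073,"ty": -0.081,"tz": 0.08,"yaw": -0.894},
  {"tx": 0.073,"ty": -0.081,"tz": 0.08,"yaw": -0.894},
  {"tx": 0.073,"ty": -0.081,"tz": 0.08,"yaw": -0.894},
  {"tx": 0.073,"ty": -0.081,"tz": 0.08,"yaw": -0.894},
  {"tx": 0.073,"ty": -0.081,"tz": 0.08,"yaw": -0.894},
  {"tx": 0.073,"ty": -0.081,"tz": 0.08,"yaw": -0.894},
])

```text
time: 3.1
position: [0.6428, 0.3392, 0.3262]
tool_rot: [0.83, 0.558, 0.001, 0.0]
wrist_force: [0.3, 0.1, 0.6]
width: 0.04
```

Run:
```python
from h import *
s=env.sense();M=R.from_quat(s['tool_rot']).as_matrix();print(s['time'],s['position'],'psi',np.arctan2(M[1,0],M[0,0]),s['joints'])
cv2.imwrite('pics/w1.png',vision.camera('wrist')[...,::-1])
c=cam('wrist',s)
# predicted lid corners from top view in this picture
o=np.array([.600,.2385]);y=np.array([.376,.927]);x=np.array([.927,-.376])
print(proj(c,[[*(o+i*.04*x+j*.07*y),.05] for i,j in((1,1),(1,-1),(-1,-1),(-1,1))]).round())
```

```text
3.1 [0.64281254 0.33917052 0.32618732] psi 1.1827612226739246 [ 4.38731829e-01  4.40244575e-01  9.60068246e-01 -8.12667812e-05
  1.73901785e+00  8.26754517e-01]
[[365. 292.]
 [360. 435.]
 [271. 435.]
 [263. 293.]]
```

View pics/w1.png

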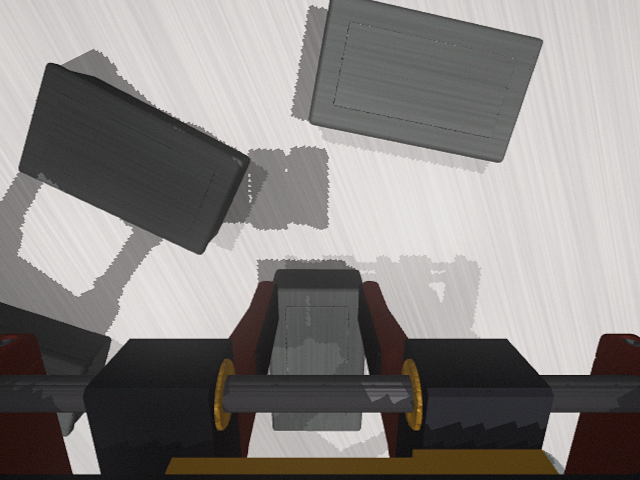

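The wrist view shows the tin under the gripper, lid columns about 273–361 and front edge at row 431. That is within 2–4 px of where the top measurement projects, so I'll descend behind its rear end and push.

Emit:
apply_moves([
  {"tx": 0,"ty": -0.002,"tz": 0.03,"yaw": 0},
  {"tx": 0,"ty": -0.002,"tz": 0.06,"yaw": 0},
  {"tx": 0,"ty": -0.002,"tz": 0.09,"yaw": 0},
  {"tx": 0,"ty": -0.002,"tz": 0.11,"yaw": 0},
  {"tx": 0,"ty": -0.002,"tz": 0.12,"yaw": 0},
  {"tx": 0,"ty": -0.002,"tz": 0.13,"yaw": 0},
  {"tx": 0,"ty": -0.002,"tz": 0.13,"yaw": 0},
  {"tx": -0.005,"ty": -0.002,"tz": 0.13,"yaw": 0},
  {"tx": -0.01,"ty": -0.002,"tz": 0.13,"yaw": 0},
  {"tx": -0.015,"ty": -0.002,"tz": 0.13,"yaw": 0},
])

```text
time: 4.15
position: [0.6353, 0.3259, 0.1961]
tool_rot: [0.83, 0.558, 0.001, 0.0]
wrist_force: [-0.7, 0.1, 0.3]
width: 0.04
```

Emit:
apply_moves([
  {"tx": -0.005,"ty": 0,"tz": 0,"yaw": 0},
  {"tx": -0.01,"ty": 0,"tz": 0,"yaw": 0},
  {"tx": -0.015,"ty": 0,"tz": 0,"yaw": 0},
  {"tx": -0.02,"ty": 0,"tz": 0,"yaw": 0},
  {"tx": -0.025,"ty": 0,"tz": 0,"yaw": 0},
  {"tx": -0.03,"ty": 0,"tz": 0,"yaw": 0},
  {"tx": -0.035,"ty": 0,"tz": 0,"yaw": 0},
  {"tx": -0.04,"ty": 0,"tz": 0,"yaw": 0},
  {"tx": -0.045,"ty": 0,"tz": 0,"yaw": 0},
  {"tx": -0.05,"ty": 0,"tz": 0,"yaw": 0},
])

```text
time: 5.15
position: [0.6163, 0.2798, 0.1952]
tool_rot: [0.83, 0.558, 0.001, -0.0]
wrist_force: [2.3, 4.1, 3.7]
width: 0.0399
```

Run:
```python
from h import *
s=env.sense();M=R.from_quat(s['tool_rot']).as_matrix();print(s['time'],s['position'],'psi',np.arctan2(M[1,0],M[0,0]),s['wrist_force'])
a=vision.camera('wrist')[...,::-1];b=vision.camera('scene')[...,::-1]
cv2.imwrite('pics/w2.png',a);cv2.imwrite('pics/s2.png',b)
cv2.imwrite('pics/v2.png',np.hstack([cv2.resize(a,(400,300)),cv2.resize(b[180:330,200:400],(400,300))]))
```

```text
5.15 [0.61629395 0.27984564 0.19520748] psi 1.184927131561799 [2.31713252 4.08980546 3.68838658]
```

View pics/v2.png

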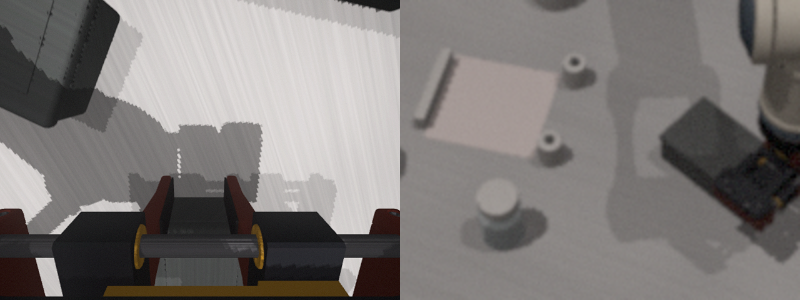

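Run:
```python
from h import *
c=cam('scene');W=ray(c,[(352.5,228.5),(330.3,248.3)],.05);print(W,np.linalg.norm(W[0]-W[1]))
X=np.array([np.cos(1.185),np.sin(1.185)]);Y=np.array([X[1],-X[0]]);p=np.array([.6163,.2798])
print('rel tool',[( (w[:2]-p)@X,(w[:2]-p)@Y) for w in W])
t0=ray(c,[(288,213.5),(275.5,249)],.04);print('posts scene',t0)
so=np.array([.589,-.0056]);a=.1466;sx=np.array([np.cos(a),np.sin(a)]);sy=np.array([-sx[1],sx[0]])
for L in(.08,):
  tc=p-L*X;print('tin station',(tc-so)@sx,(tc-so)@sy)
print('mid front->center', [( (W[:,:2].mean(0)+.07*X-so)@q) for q in(sx,sy)])
```

```text
[[0.52967928 0.15816441 0.05      ]
 [0.60235376 0.12857093 0.05      ]] 0.07846881411328573
rel tool [(np.float64(-0.14529038592850993), np.float64(-0.03448290621208305)), (np.float64(-0.1453615222252743), np.float64(0.04398587565671285))]
posts scene [[ 0.53818379 -0.00677366  0.04      ]
 [ 0.64530104  0.00650032  0.04      ]]
tin station 0.028089143229371293 0.20942332947723008
mid front->center [np.float64(0.03455553318495324), np.float64(0.21103860446931694)]
```

The push has started: wrist force is about 5 N and the fingers are square on the rear end. The scene view agrees with the tin at about (29, 209) mm in the station frame once its few-millimetre bias is allowed for. Next I'll push 15 mm more straight, then run the arc.

Emit:
apply_moves([
  {"tx": -0.003,"ty": 0,"tz": 0,"yaw": 0},
  {"tx": -0.006,"ty": 0,"tz": 0,"yaw": 0},
  {"tx": -0.009,"ty": 0,"tz": 0,"yaw": 0},
  {"tx": -0.012,"ty": 0,"tz": 0,"yaw": 0},
  {"tx": -0.015,"ty": 0,"tz": 0,"yaw": 0},
  {"tx": -0.015,"ty": 0,"tz": 0,"yaw": 0},
  {"tx": -0.015,"ty": 0,"tz": 0,"yaw": 0},
  {"tx": -0.015,"ty": 0,"tz": 0,"yaw": 0},
  {"tx": -0.015,"ty": 0,"tz": 0,"yaw": 0},
  {"tx": -0.015,"ty": 0,"tz": 0,"yaw": 0},
])

```text
time: 6.25
position: [0.6105, 0.2658, 0.1939]
tool_rot: [0.83, 0.558, -0.001, 0.0]
wrist_force: [0.5, 0.3, 0.0]
width: 0.04
```

Emit:
apply_moves([
  {"tx": -0.004,"ty": -0.0021,"tz": 0,"yaw": -0.0266},
  {"tx": -0.0081,"ty": -0.004,"tz": 0,"yaw": -0.0532},
  {"tx": -0.0122,"ty": -0.0059,"tz": 0,"yaw": -0.0798},
  {"tx": -0.0164,"ty": -0.0076,"tz": 0,"yaw": -0.1064},
  {"tx": -0.0206,"ty": -0.0093,"tz": 0,"yaw": -0.133},
  {"tx": -0.0249,"ty": -0.0108,"tz": 0,"yaw": -0.1596},
  {"tx": -0.0292,"ty": -0.0122,"tz": 0,"yaw": -0.1862},
  {"tx": -0.0335,"ty": -0.0135,"tz": 0,"yaw": -0.2128},
  {"tx": -0.0378,"ty": -0.0147,"tz": 0,"yaw": -0.2394},
  {"tx": -0.0422,"ty": -0.0158,"tz": 0,"yaw": -0.266},
])

```text
time: 7.25
position: [0.5798, 0.2327, 0.1947]
tool_rot: [0.748, 0.664, -0.0, -0.0]
wrist_force: [-0.6, 1.7, -1.2]
width: 0.0399
```

Run:
```python
from h import *
s=env.sense();M=R.from_quat(s['tool_rot']).as_matrix();print(s['time'],s['position'],'psi',np.arctan2(M[1,0],M[0,0]),s['wrist_force'])
a=vision.camera('top')[...,::-1];b=vision.camera('scene')[...,::-1]
cv2.imwrite('pics/t3.png',a);cv2.imwrite('pics/s3.png',b)
cv2.imwrite('pics/v3.png',np.hstack([cv2.resize(a[170:270,240:380],(400,286))[:280],cv2.resize(b[180:320,200:400],(400,280))]))
```

```text
7.25 [0.57977271 0.23267394 0.19470168] psi 1.452993802067534 [-0.64215107  1.67498965 -1.20969443]
```

View pics/v3.png

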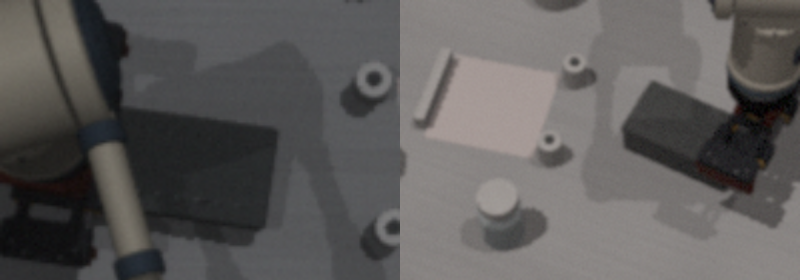

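```bash
cat >> h.py <<'E'
SO=np.array([.589,-.0056]);SA=.1466;SX=np.array([np.cos(SA),np.sin(SA)]);SY=np.array([-SX[1],SX[0]])
def front(cname,uv):
    """front lid corners (+x side first) -> tin centre and angle in station frame"""
    W=ray(cam(cname),uv,.05)[:,:2]; e=W[0]-W[1]; w=np.linalg.norm(e); a=np.arctan2(e[1],e[0]); y=np.array([-np.sin(a),np.cos(a)])
    c=W.mean(0)+.07*y-SO
    return (c@SX*1e3,c@SY*1e3,a-SA,w)
def pred(s,L=.08):
    M=R.from_quat(s['tool_rot']).as_matrix(); c=(s['position']-L*M[:,0])[:2]-SO
    return c@SX*1e3,c@SY*1e3,np.arctan2(M[1,0],M[0,0])-np.pi/2-SA
E
python3 - <<'E'
from h import *
print(pred(env.sense()),front('top',np.array([(278,127),(262,227)])/2.857+[240,170]),front('scene',np.array([(626,128),(654,83)])/2-[200,0]+[200,180]))
g=cv2.cvtColor(cv2.imread('pics/t3.png'),cv2.COLOR_BGR2GRAY)
print(g[214:250:5,322:344]);print(g[206:216,300:330:6].T);
E
```

```text
(np.float64(4.681026734231967), np.float64(159.58909649519958), np.float64(-0.265757443258346)) (np.float64(8.022765737067337), np.float64(157.7815476297964), np.float64(-0.28049196521008424), np.float64(0.07914341790842545)) (np.float64(11.663036206098838), np.float64(165.36765835631624), np.float64(-0.24833673332217676), np.float64(0.0736324879375055))
[[39 37 37 39 39 39 43 42 46 47 49 53 55 60 68 74 74 74 75 73 73 73]
 [36 36 35 35 36 36 37 39 37 39 39 37 40 39 40 67 73 73 73 72 73 76]
 [36 39 34 40 39 41 43 43 44 42 43 46 43 42 60 71 74 73 77 72 71 78]
 [44 43 44 44 42 42 43 41 42 42 43 42 40 49 66 71 71 73 72 70 83 86]
 [43 43 40 46 42 44 41 42 43 45 44 43 45 67 74 75 74 73 74 84 85 86]
 [41 44 42 44 43 42 42 43 44 43 42 41 67 75 76 76 75 75 85 90 89 89]
 [42 42 41 42 43 41 41 42 41 45 41 54 71 74 71 75 73 80 87 90 87 88]
 [36 34 30 32 31 26 31 31 35 42 53 73 76 76 77 77 83 87 91 88 87 86]]
[[73 73 74 56 38 35 35 34 35 36]
 [74 74 72 71 53 38 36 36 36 36]
 [75 72 74 70 68 48 36 38 38 37]
 [73 73 73 72 72 70 50 36 36 38]
 [76 74 71 74 73 75 73 48 37 36]]
```

The top view has the lid's front corners at about full-image pixels (337.3,214.5) and (331.7,249.5). That puts the tin at (8, 158) mm and −0.27 rad, about 3 mm to the +x side of prediction. I'll push 8 mm straight first to take that up, then do the second half of the arc.

Emit:
apply_moves([
  {"tx": -0.004,"ty": 0,"tz": 0,"yaw": 0},
  {"tx": -0.008,"ty": 0,"tz": 0,"yaw": 0},
  {"tx": -0.013,"ty": -0.0026,"tz": 0,"yaw": -0.0333},
  {"tx": -0.0181,"ty": -0.005,"tz": 0,"yaw": -0.0665},
  {"tx": -0.0233,"ty": -0.0072,"tz": 0,"yaw": -0.0998},
  {"tx": -0.0286,"ty": -0.0093,"tz": 0,"yaw": -0.133},
  {"tx": -0.0339,"ty": -0.0112,"tz": 0,"yaw": -0.1663},
  {"tx": -0.0393,"ty": -0.0129,"tz": 0,"yaw": -0.1995},
  {"tx": -0.0448,"ty": -0.0144,"tz": 0,"yaw": -0.2328},
  {"tx": -0.0502,"ty": -0.0158,"tz": 0,"yaw": -0.266},
])

```text
time: 8.35
position: [0.5584, 0.1848, 0.1949]
tool_rot: [0.653, 0.757, 0.0, -0.0]
wrist_force: [-0.0, 2.7, 0.1]
width: 0.0405
```

Run:
```python
from h import *
s=env.sense();print(s['time'],s['position'],pred(s),s['wrist_force'])
a=vision.camera('top')[...,::-1];b=vision.camera('scene')[...,::-1]
cv2.imwrite('pics/t4.png',a);cv2.imwrite('pics/s4.png',b)
cv2.imwrite('pics/v4.png',np.hstack([cv2.resize(a[180:270,290:390],(400,360),interpolation=cv2.INTER_CUBIC),cv2.resize(b[190:280,240:340],(400,360),interpolation=cv2.INTER_CUBIC)]))
```

```text
8.35 [0.55837574 0.18482019 0.19493344] (np.float64(-2.4313169590340697), np.float64(112.85111714784422), np.float64(0.0006091742928782673)) [-0.02542385  2.67564529  0.08617183]
```

View pics/v4.png

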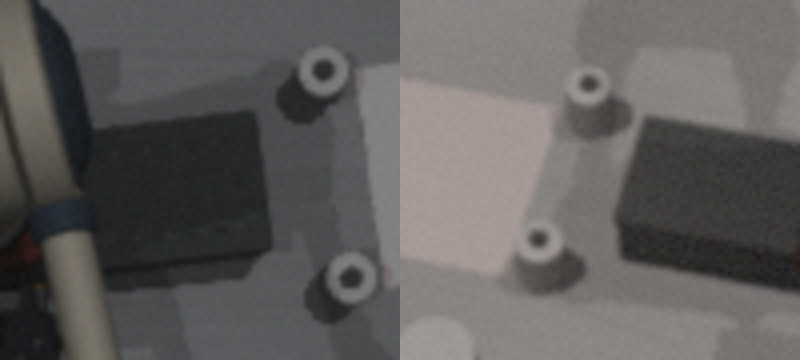

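Run:
```python
from h import *
np.set_printoptions(linewidth=200)
g=cv2.imread('pics/t4.png',0)
print('row 204..216 cols 318..352 step4\n',g[204:216,318:353:4].T)
print('low rows 234..252\n',g[234:252,318:358:4].T)
print('front cols 350..362 rows 208..244\n',g[208:246:4,348:364])
print(front('top',np.array([(255,112),(271,245)])/4+[290,180]))
print(front('scene',np.array([(617,215),(643,119)])/4-[100,0]+[240,190]))
P=ray(cam('top'),np.array([(323,71),(352,277)])/4+[290,180],.04)[:,:2]-SO;print('posts',P@SX,P@SY)
P=ray(cam('scene'),np.array([(539-400,240),(589-400,86)])/4+[240,190],.04)[:,:2]-SO;print('posts scene',P@SX,P@SY)
```

```text
row 204..216 cols 318..352 step4
 [[85 80 74 73 74 74 71 50 39 38 34 35]
 [89 87 76 76 75 71 72 51 38 40 37 36]
 [86 77 76 70 75 73 54 38 36 37 37 36]
 [79 75 74 75 73 72 48 39 36 40 37 38]
 [75 75 74 73 70 57 44 37 39 41 36 38]
 [75 73 73 73 72 49 40 39 38 39 37 33]
 [73 74 75 72 59 40 36 38 40 39 37 42]
 [73 74 72 72 50 40 39 41 42 41 34 35]
 [74 76 73 59 41 39 42 39 39 38 38 36]]
low rows 234..252
 [[36 36 36 36 38 38 37 36 34 35 37 38 30 24 27 36 37 37]
 [33 36 35 33 33 38 33 38 37 37 36 37 27 26 35 41 42 38]
 [36 36 37 35 36 37 38 39 39 42 42 36 27 30 37 40 39 39]
 [34 39 35 35 39 35 40 41 42 40 43 35 30 36 37 38 38 43]
 [35 35 36 38 45 41 39 42 43 41 35 28 33 46 50 49 50 66]
 [36 37 37 43 38 39 43 40 43 43 34 29 45 47 50 48 52 79]
 [33 38 42 41 42 40 43 42 43 38 29 32 44 50 49 50 57 80]
 [38 44 42 37 37 44 41 43 43 36 29 41 47 48 50 55 78 87]
 [39 46 49 45 43 43 43 43 39 29 33 47 48 49 47 57 80 87]
 [45 44 43 44 43 42 43 45 35 31 55 73 84 86 86 88 90 88]]
front cols 350..362 rows 208..244
 [[49 46 41 42 43 49 68 73 74 75 76 75 67 48 40 39]
 [38 38 39 41 39 39 47 69 75 75 74 76 74 74 76 77]
 [38 35 40 38 38 38 42 68 73 73 73 75 75 73 75 74]
 [39 37 39 38 37 37 38 46 68 76 76 76 78 74 79 78]
 [38 36 37 38 39 36 40 41 62 72 74 74 71 74 73 74]
 [40 38 40 41 39 40 42 38 49 67 75 74 74 71 74 73]
 [40 39 37 40 41 37 40 40 44 66 74 77 76 74 76 76]
 [47 48 49 45 41 46 43 43 43 48 72 76 75 78 74 77]
 [43 44 43 40 43 43 43 43 43 43 65 72 75 74 74 83]
 [33 36 33 34 35 44 55 72 85 86 90 89 88 85 91 89]]
(np.float64(-0.31054494203629696), np.float64(111.73287083073879), np.float64(-0.008811269102895786), np.float64(0.07489672102928094))
(np.float64(1.9209344268980808), np.float64(114.28019351691799), np.float64(0.02548532503933959), np.float64(0.07144234242164314))
posts [ 0.05649598 -0.06085548] [-0.00011515 -0.0009181 ]
posts scene [ 0.06058886 -0.05598591] [0.00276275 0.00290892]
```

Run:
```python
from h import *
c=cam('top')
def S(uv): p=ray(c,np.array(uv)+0.0,.05)[:,:2]-SO; return np.c_[p@SX,p@SY]*1e3
up=S([(318,210.9),(334,208.9),(350,206.9)]);lo=S([(318,245.7),(334,244.2),(350,242.4)]);fr=S([(354.2,212),(355.3,220),(356.8,228),(357.3,236)])
print(up,lo,fr)
```

```text
[[ 39.99266704 121.34827793]
 [ 40.00918916  85.34002038]
 [ 40.02568968  49.37882222]] [[-37.39695378 130.60184979]
 [-38.43268479  95.00689543]
 [-38.80604561  59.38227655]] [[ 27.45630295  41.55442236]
 [  9.32568686  41.41064024]
 [ -8.84601132  40.38802948]
 [-26.67597748  41.56357577]]
```

Run:
```python
from h import *
c=cam('top'); g=cv2.imread('pics/t4.png',0).astype(float)
for r,(u0,v0) in zip('AB',((371,197),(377.5,249))):
    # ring = brightest annulus: weighted centroid of bright pixels and of the ring's hull
    m=np.zeros((480,640),np.uint8); cv2.circle(m,(round(u0),round(v0)),8,1,-1); m&=(g>98).astype(np.uint8)
    cs=max(cv2.findContours(m,0,2)[0],key=cv2.contourArea); e=cv2.fitEllipse(cs); h=cv2.minEnclosingCircle(cs)
    for q in(e[0],h[0]):
        p=ray(c,q,.04)[0,:2]-SO; print(r,q,e[1],h[1],p@SX*1e3,p@SY*1e3)
```

```text
A (370.4150085449219, 196.87814331054688) (11.386822700500488, 11.88292407989502) 6.123267650604248 58.56748938675039 0.3724035714529989
A (370.3888854980469, 196.90740966796875) (11.386822700500488, 11.88292407989502) 6.123267650604248 58.50851758285944 0.43944643551873425
B (377.7330017089844, 248.6953887939453) (10.842358589172363, 11.805913925170898) 6.103951454162598 -59.55552292037014 -0.4929985212170765
B (377.5, 248.9166717529297) (10.842358589172363, 11.805913925170898) 6.103951454162598 -59.982041770999494 0.08599923253944775
```

The tin is straight to within 0.01 rad, with side edges at +40.0 and −38.4 mm and its centre at x≈+0.5 mm. The posts re-measure at +58.5 and −59.8 mm, so the offset is about 1 mm against 4 mm clearance. I'll push into the gap with a 1 mm correction.

Emit:
apply_moves([
  {"tx": -0.004,"ty": -0.0003,"tz": 0,"yaw": 0},
  {"tx": -0.008,"ty": -0.0006,"tz": 0,"yaw": 0},
  {"tx": -0.012,"ty": -0.001,"tz": 0,"yaw": 0},
  {"tx": -0.016,"ty": -0.001,"tz": 0,"yaw": 0},
  {"tx": -0.02,"ty": -0.001,"tz": 0,"yaw": 0},
  {"tx": -0.024,"ty": -0.001,"tz": 0,"yaw": 0},
  {"tx": -0.028,"ty": -0.001,"tz": 0,"yaw": 0},
  {"tx": -0.032,"ty": -0.001,"tz": 0,"yaw": 0},
  {"tx": -0.036,"ty": -0.001,"tz": 0,"yaw": 0},
  {"tx": -0.04,"ty": -0.001,"tz": 0,"yaw": 0},
])

```text
time: 9.45
position: [0.5634, 0.1451, 0.1949]
tool_rot: [0.654, 0.757, 0.0, 0.0]
wrist_force: [-0.6, 5.2, 3.0]
width: 0.0403
```

Emit:
apply_moves([
  {"tx": -0.003,"ty": 0,"tz": 0,"yaw": 0},
  {"tx": -0.006,"ty": 0,"tz": 0,"yaw": 0},
  {"tx": -0.009,"ty": 0,"tz": 0,"yaw": 0},
  {"tx": -0.012,"ty": 0,"tz": 0,"yaw": 0},
  {"tx": -0.015,"ty": 0,"tz": 0,"yaw": 0},
  {"tx": -0.018,"ty": 0,"tz": 0,"yaw": 0},
  {"tx": -0.021,"ty": 0,"tz": 0,"yaw": 0},
  {"tx": -0.024,"ty": 0,"tz": 0,"yaw": 0},
  {"tx": -0.027,"ty": 0,"tz": 0,"yaw": 0},
  {"tx": -0.03,"ty": 0,"tz": 0,"yaw": 0},
])

```text
time: 10.45
position: [0.5677, 0.1156, 0.1949]
tool_rot: [0.654, 0.757, 0.0, -0.0]
wrist_force: [-0.6, 4.9, 4.1]
width: 0.0396
```

Run:
```python
from h import *
s=env.sense();print(s['time'],s['position'],pred(s),s['wrist_force'])
a=vision.camera('top')[...,::-1];b=vision.camera('scene')[...,::-1]
cv2.imwrite('pics/t5.png',a);cv2.imwrite('pics/s5.png',b)
cv2.imwrite('pics/v5.png',np.hstack([cv2.resize(a[180:270,350:450],(400,360),interpolation=cv2.INTER_CUBIC),cv2.resize(b[190:280,200:300],(400,360),interpolation=cv2.INTER_CUBIC)]))
```

```text
10.45 [0.56768498 0.11557213 0.19486499] (np.float64(-3.4220378038641703), np.float64(42.985983959804216), np.float64(-0.0004491248392268221)) [-0.60628975  4.89966258  4.12184782]
```

View pics/v5.png

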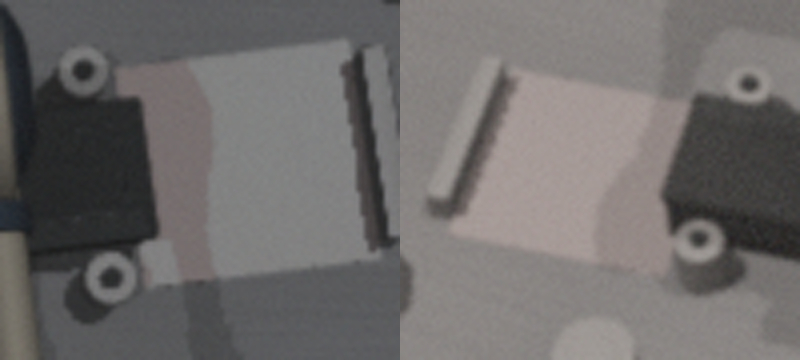

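The tin's front is through the gap, with visible clearance at both posts and a steady push force of about 5 N. Continuing.

Emit:
apply_moves([
  {"tx": -0.004,"ty": 0,"tz": 0,"yaw": 0},
  {"tx": -0.008,"ty": 0,"tz": 0,"yaw": 0},
  {"tx": -0.012,"ty": 0,"tz": 0,"yaw": 0},
  {"tx": -0.016,"ty": 0,"tz": 0,"yaw": 0},
  {"tx": -0.02,"ty": 0,"tz": 0,"yaw": 0},
  {"tx": -0.024,"ty": 0,"tz": 0,"yaw": 0},
  {"tx": -0.028,"ty": 0,"tz": 0,"yaw": 0},
  {"tx": -0.032,"ty": 0,"tz": 0,"yaw": 0},
  {"tx": -0.036,"ty": 0,"tz": 0,"yaw": 0},
  {"tx": -0.04,"ty": 0,"tz": 0,"yaw": 0},
])

```text
time: 11.55
position: [0.5735, 0.0757, 0.1946]
tool_rot: [0.654, 0.757, -0.0, -0.0]
wrist_force: [0.0, 5.2, 2.8]
width: 0.0398
```

Emit:
apply_moves([
  {"tx": -0.004,"ty": 0,"tz": 0,"yaw": 0},
  {"tx": -0.008,"ty": 0,"tz": 0,"yaw": 0},
  {"tx": -0.012,"ty": 0,"tz": 0,"yaw": 0},
  {"tx": -0.016,"ty": 0,"tz": 0,"yaw": 0},
  {"tx": -0.02,"ty": 0,"tz": 0,"yaw": 0},
  {"tx": -0.024,"ty": 0,"tz": 0,"yaw": 0},
  {"tx": -0.028,"ty": 0,"tz": 0,"yaw": 0},
  {"tx": -0.032,"ty": 0,"tz": 0,"yaw": 0},
  {"tx": -0.036,"ty": 0,"tz": 0,"yaw": 0},
  {"tx": -0.04,"ty": 0,"tz": 0,"yaw": 0},
])

```text
time: 12.55
position: [0.5793, 0.0361, 0.1946]
tool_rot: [0.654, 0.757, -0.0, -0.0]
wrist_force: [-1.8, 3.9, 3.3]
width: 0.0401
```

Run:
```python
from h import *
s=env.sense();print(s['time'],s['position'],pred(s),s['wrist_force'])
a=vision.camera('top')[...,::-1];b=vision.camera('scene')[...,::-1]
cv2.imwrite('pics/t6.png',a);cv2.imwrite('pics/s6.png',b)
cv2.imwrite('pics/v6.png',np.hstack([cv2.resize(a[180:270,360:460],(400,360),interpolation=cv2.INTER_CUBIC),cv2.resize(b[190:280,200:300],(400,360),interpolation=cv2.INTER_CUBIC)]))
```

```text
12.55 [0.5793088  0.03613929 0.19459367] (np.float64(-3.5391399814085074), np.float64(-37.29276250549683), np.float64(-0.0006122503989604566)) [-1.82118837  3.8834264   3.29429285]
```

View pics/v6.png

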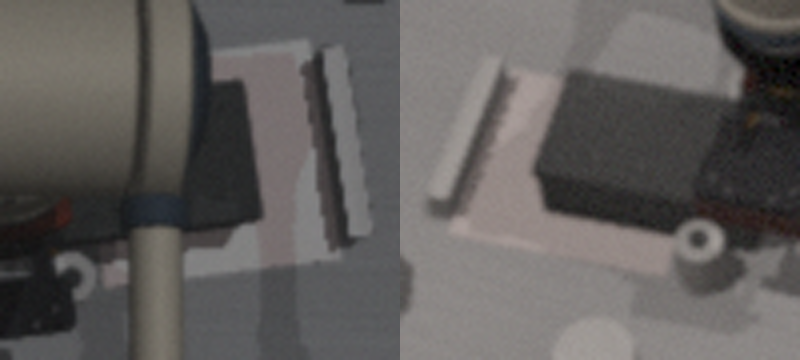

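The tin is on the plate and straight, with about 53 mm to go. I'll push 44 mm, then creep with force feedback.

Emit:
apply_moves([
  {"tx": -0.005,"ty": 0,"tz": 0,"yaw": 0},
  {"tx": -0.01,"ty": 0,"tz": 0,"yaw": 0},
  {"tx": -0.015,"ty": 0,"tz": 0,"yaw": 0},
  {"tx": -0.02,"ty": 0,"tz": 0,"yaw": 0},
  {"tx": -0.025,"ty": 0,"tz": 0,"yaw": 0},
  {"tx": -0.03,"ty": 0,"tz": 0,"yaw": 0},
  {"tx": -0.034,"ty": 0,"tz": 0,"yaw": 0},
  {"tx": -0.038,"ty": 0,"tz": 0,"yaw": 0},
  {"tx": -0.041,"ty": 0,"tz": 0,"yaw": 0},
  {"tx": -0.044,"ty": 0,"tz": 0,"yaw": 0},
])

```text
time: 13.65
position: [0.5857, -0.0074, 0.1945]
tool_rot: [0.654, 0.757, -0.0, -0.0]
wrist_force: [-0.9, 2.8, 0.6]
width: 0.0396
```

Emit:
apply_moves([
  {"tx": -0.001,"ty": 0,"tz": 0,"yaw": 0},
  {"tx": -0.002,"ty": 0,"tz": 0,"yaw": 0},
  {"tx": -0.003,"ty": 0,"tz": 0,"yaw": 0},
  {"tx": -0.003,"ty": 0,"tz": 0,"yaw": 0},
  {"tx": -0.004,"ty": 0,"tz": 0,"yaw": 0},
  {"tx": -0.004,"ty": 0,"tz": 0,"yaw": 0},
  {"tx": -0.005,"ty": 0,"tz": 0,"yaw": 0},
  {"tx": -0.005,"ty": 0,"tz": 0,"yaw": 0},
  {"tx": -0.006,"ty": 0,"tz": 0,"yaw": 0},
  {"tx": -0.006,"ty": 0,"tz": 0,"yaw": 0},
])

```text
time: 14.65
position: [0.5866, -0.0131, 0.1946]
tool_rot: [0.654, 0.757, -0.0, 0.0]
wrist_force: [-0.6, 1.9, -1.4]
width: 0.0397
```

Run:
```python
from h import *
s=env.sense();print(s['time'],pred(s),s['wrist_force'])
```

```text
14.65 (np.float64(-3.560882281015538), np.float64(-87.06624111068061), np.float64(-0.0006883044500731184)) [-0.59383663  1.94610832 -1.39852232]
```

Emit:
apply_moves([
  {"tx": -0.0005,"ty": 0,"tz": 0,"yaw": 0},
  {"tx": -0.001,"ty": 0,"tz": 0,"yaw": 0},
  {"tx": -0.001,"ty": 0,"tz": 0,"yaw": 0},
  {"tx": -0.0015,"ty": 0,"tz": 0,"yaw": 0},
  {"tx": -0.0015,"ty": 0,"tz": 0,"yaw": 0},
  {"tx": -0.002,"ty": 0,"tz": 0,"yaw": 0},
  {"tx": -0.002,"ty": 0,"tz": 0,"yaw": 0},
  {"tx": -0.0025,"ty": 0,"tz": 0,"yaw": 0},
  {"tx": -0.0025,"ty": 0,"tz": 0,"yaw": 0},
  {"tx": -0.0025,"ty": 0,"tz": 0,"yaw": 0},
])

```text
time: 15.65
position: [0.5868, -0.0143, 0.1947]
tool_rot: [0.653, 0.757, 0.001, -0.001]
wrist_force: [-2.4, 8.4, 0.5]
width: 0.0398
```

Emit:
apply_moves([
  {"tx": -0.0005,"ty": 0,"tz": 0,"yaw": 0},
  {"tx": -0.0005,"ty": 0,"tz": 0,"yaw": 0},
  {"tx": -0.001,"ty": 0,"tz": 0,"yaw": 0},
  {"tx": -0.001,"ty": 0,"tz": 0,"yaw": 0},
  {"tx": -0.001,"ty": 0,"tz": 0,"yaw": 0},
  {"tx": -0.0015,"ty": 0,"tz": 0,"yaw": 0},
  {"tx": -0.0015,"ty": 0,"tz": 0,"yaw": 0},
  {"tx": -0.0015,"ty": 0,"tz": 0,"yaw": 0},
  {"tx": -0.0015,"ty": 0,"tz": 0,"yaw": 0},
  {"tx": -0.0015,"ty": 0,"tz": 0,"yaw": 0},
])

```text
time: 16.65
position: [0.5868, -0.0147, 0.1947]
tool_rot: [0.653, 0.757, 0.002, -0.002]
wrist_force: [-3.9, 12.8, 2.2]
width: 0.0401
```

Position has stalled while force climbs to about 13 N, so the tin is against the stop. Next I'll back straight out, rise, and look.

Emit:
apply_moves([
  {"tx": 0.002,"ty": 0,"tz": 0,"yaw": 0},
  {"tx": 0.006,"ty": 0,"tz": 0,"yaw": 0},
  {"tx": 0.012,"ty": 0,"tz": 0,"yaw": 0},
  {"tx": 0.02,"ty": 0,"tz": 0,"yaw": 0},
  {"tx": 0.03,"ty": 0,"tz": 0,"yaw": 0},
  {"tx": 0.04,"ty": 0,"tz": 0,"yaw": 0},
  {"tx": 0.05,"ty": 0,"tz": 0,"yaw": 0},
  {"tx": 0.06,"ty": 0,"tz": -0.02,"yaw": 0},
  {"tx": 0.07,"ty": 0,"tz": -0.05,"yaw": 0},
  {"tx": 0.08,"ty": 0,"tz": -0.08,"yaw": 0},
])

```text
time: 17.65
position: [0.5751, 0.0632, 0.275]
tool_rot: [0.654, 0.757, -0.0, -0.0]
wrist_force: [1.1, -0.3, 0.4]
width: 0.0397
```

Emit:
apply_moves([
  {"tx": 0.03,"ty": 0,"tz": -0.02,"yaw": 0},
  {"tx": 0.07,"ty": 0,"tz": -0.04,"yaw": 0},
  {"tx": 0.11,"ty": 0,"tz": -0.06,"yaw": 0},
  {"tx": 0.15,"ty": 0,"tz": -0.08,"yaw": 0},
  {"tx": 0.19,"ty": 0,"tz": -0.1,"yaw": 0},
  {"tx": 0.22,"ty": 0,"tz": -0.1,"yaw": 0},
  {"tx": 0.25,"ty": 0,"tz": -0.1,"yaw": 0},
  {"tx": 0.25,"ty": 0,"tz": -0.1,"yaw": 0},
  {"tx": 0.25,"ty": 0,"tz": -0.1,"yaw": 0},
  {"tx": 0.25,"ty": 0,"tz": -0.1,"yaw": 0},
])

```text
time: 18.65
position: [0.5392, 0.309, 0.3745]
tool_rot: [0.654, 0.757, -0.0, 0.0]
wrist_force: [0.8, -1.0, 0.6]
width: 0.0399
```

Run:
```python
from h import *
s=env.sense();print(s['time'],s['position'],s['wrist_force'])
a=vision.camera('top')[...,::-1];b=vision.camera('scene')[...,::-1]
cv2.imwrite('pics/t7.png',a);cv2.imwrite('pics/s7.png',b)
cv2.imwrite('pics/v7.png',np.hstack([cv2.resize(a[120:330,350:490],(400,600),interpolation=cv2.INTER_CUBIC),cv2.resize(b[150:300,150:300],(400,400),interpolation=cv2.INTER_CUBIC)[:600] if 0 else cv2.copyMakeBorder(cv2.resize(b[150:300,150:300],(400,400)),0,200,0,0,0)]))
for t in(48,60): print(tin_rect(a,cam('top'),t,(360,455,185,255))[0])
c=cam('top');r=tin_rect(a,c,48,(360,455,185,255))[0]
p=np.array(r[0])/1e3-SO;print('tin station',p@SX,p@SY,r[2]-90-np.degrees(SA))
for n,q in dict(shaker=(377,139),cup=(466,154),cutter=(413,308)).items():
    x,y=q;d=cv2.absdiff(a[y-25:y+25,x-25:x+25],cv2.imread('pics/top0.png')[y-25:y+25,x-25:x+25]);print(n,d.mean(),d.max())
```

```text
18.65 [0.53920754 0.30895006 0.37448444] [ 0.8006087  -0.98460777  0.58920179]
((597.3515014648438, -90.3902359008789), (79.5525894165039, 141.39047241210938), 8.456243515014648)
((596.2801513671875, -85.27669525146484), (82.9920883178711, 156.50924682617188), 9.448075294494629)
tin station -0.004123853485019721 -0.0851006786887042 -89.94331776160323
shaker 4.674533333333334 12
cup 4.1568 12
cutter 4.1628 11
```

View pics/v7.png

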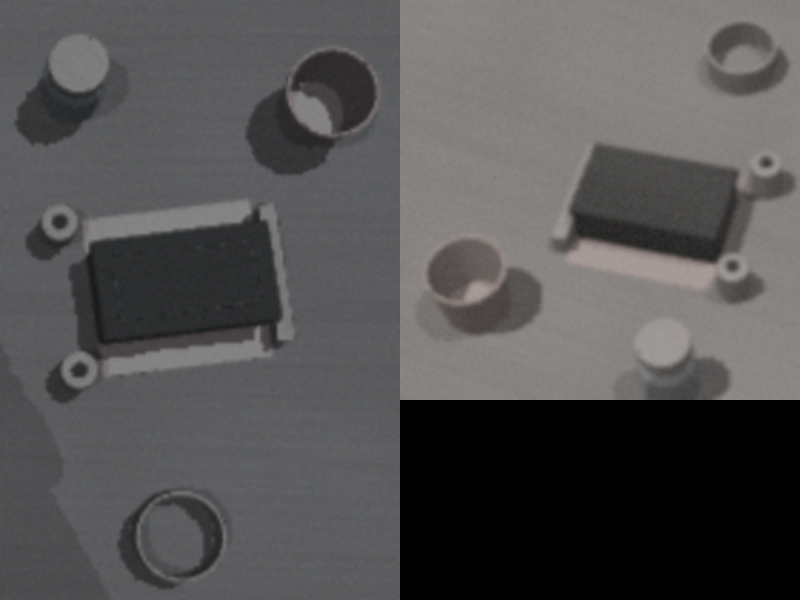

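The tin is straight on the plate and the bystanders are unchanged, with only pixel noise between images. The lid rectangle gives y≈−85 mm and the tool position gives about −88.7 mm. I'll check that disagreement with edge profiles.

Run:
```python
from h import *
np.set_printoptions(linewidth=200)
c=cam('top');cs=cam('scene')
def prof(im,c,vs,z,us):
    out=[]
    for v in vs:
        P=np.array([[*(SO+u*SX+v*SY),z] for u in us]);q=proj(c,P).astype(np.float32)
        out.append(cv2.remap(im,q[:,:1],q[:,1:],cv2.INTER_LINEAR).mean())
    return np.array(out).round().astype(int)
t=cv2.imread('pics/t7.png',0);t0=cv2.imread('pics/top0.png',0);us=np.linspace(-.035,.025,40)
v=np.arange(-.142,-.182,-.001);print('front z.05 from -142 mm\n',prof(t,c,v,.05,us));print('start image bar z.025 from -142\n',prof(t0,c,v,.025,us))
v=np.arange(0,-.03,-.001);print('rear z.05 from 0\n',prof(t,c,v,.05,us))
s=cv2.imread('pics/s7.png',0);s0=cv2.imread('pics/scene0.png',0);us=np.linspace(-.03,.02,40)
v=np.arange(-.142,-.182,-.001);print('scene front z.05\n',prof(s,cs,v,.05,us),'\nbar z.025\n',prof(s0,cs,v,.025,us))
v=np.arange(0.01,-.03,-.001);print('scene rear z.05 from +10\n',prof(s,cs,v,.05,us))
```

```text
front z.05 from -142 mm
 [ 45  46  45  45  45  45  46  45  45  45  45  45  45  46  47  52  63  80  98 110 115 116 115 110 101  93  90  89  89  90  90  90  91  91  91  91  90  90  90  90  90]
start image bar z.025 from -142
 [125 124 122 118 107  93  81  73  68  65  61  56  50  46  44  46  52  67  87 104 112 115 117 116 115 115 114 113 112 110 104  95  89  87  86  86  87  87  87  87  87]
rear z.05 from 0
 [82 73 65 59 56 54 54 53 54 54 53 53 52 51 47 42 35 30 28 29 32 36 40 43 44 45 45 45 45 45]
scene front z.05
 [ 71  70  70  71  71  71  71  71  72  72  73  75  80  87  98 110 121 130 136 139 138 137 134 132 131 130 129 129 129 129 129 129 129 129 129 129 129 129 129 129 129] 
bar z.025
 [140 133 125 116 108 101  96  90  85  81  77  74  74  78  86  97 110 122 131 139 143 145 145 145 145 144 142 141 139 137 134 132 130 128 127 126 126 126 126 126 126]
scene rear z.05 from +10
 [111 110 108 105 102  97  92  89  86  85  84  85  86  88  90  91  92  91  91  89  87  84  80  76  72  69  66  63  62  63  65  67  69  70  71  73  73  73  72  72]
```

Top view: lid front edge at −159 mm and bar face at −159.6 mm. Scene view: gap about 1.5 mm. Rear edge at about −20 mm in both. The tin is home, so I'm handing in.

```bash
python3 -c "
from bench import ticket
print(ticket.job_done())"
```

```text
the job is handed in; nothing more can be done
None
```

I pushed the tin through the posts and up against the stop bar, then handed the job in at about 19 s of the 72 s allowed; no verdict was reported. I used only finger pushes on the tin's rear end: straight, round a curve onto the station's line, then straight in. It was never gripped or lifted.

**Last checks:**
- **Gap to the stop bar:** the lid's front edge is about 1 mm from the bar face in the top view and about 1.5 mm in the scene view. The limit is 7 mm.
- **Contact:** on the final creep the tin stalled while the wrist force rose to about 13 N, as expected against the bar.
- **Position and angle:** the centre is about 4 mm off the station's line, and the tin is within about 0.01 rad of straight.
- **Shaker, cup and cutter:** their image patches match the start images apart from noise.
- **Robot:** it has backed well clear of everything.

**Disagreements:**
- **Final position:** the first lid-rectangle fit put the tin's centre at y = −85 mm, while the finger position gave about −89 mm. The edge profiles showed the fit had included part of the tin's rear face and supported about −89.5 mm. Both values are inside the limits.
- **Scene camera:** it read 3–5 mm off the top camera throughout, so I relied on the top view.
- **Refused moves:** the first three move calls were refused because their rows did not carry all four values. Nothing moved.

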